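# Pack a pantry hamper in layers

### The arm

A 6-joint arm with a two-finger parallel gripper is mounted at the origin on the work surface. World frame = base frame: x ahead of the robot, y to its left, z up, the work surface at z = 0. Lengths are in m, angles in degrees, forces in N, time in s.
With the tool pointing down it reaches from about 0.25 to 0.8 m from the base axis. Payload 8.5 kg.
Tool frame: the origin (TCP) lies on the centre line of the jaws, within the pads' length; the fingertips stand 11 mm ahead of it and the grasp point (between the pads) lies 8 mm behind it; z points along the fingers, y is the direction in which the jaws open and shut (so a half turn about z gives the same grasp; the last joint's range is limited). The gripper opens to 85 mm and grips with 20 to 120 N. Pads are 22 mm wide; open, the fingers measure 114 mm over their backs; the gripper's body (76 mm by 85 mm) begins 54 mm behind the grasp point. The pads swing forward as they close: fully open they stand 13 mm farther back than shut.
Start: joints at [68.87, 13.648, -0.773, 75.585, 0, 90], TCP at [0.189, 0.49, 0.242] pointing down, gripper open.
Joint ranges: [-152.45, 152.45], [-59.26, 108.67], [-65.41, 83.53], [-104.44, 129.93], [-82.83, 76.93], [-180, 180]. Speed limits (degrees/s): [127.2, 127.2, 159.86, 180, 180, 180].

### API

Orientations are given as [roll, pitch, yaw] about the fixed x, y, z axes, in that order (R = Rz(yaw) Ry(pitch) Rx(roll)).
In Python, from workcell import ctrl, imaging gives the robot as it stands.
- The arm moves only by the tool drive_tool, never from a script. Its arguments are lists of equal length, an entry for each row: "hand": the opening, from -1 (shut) to 1 (fully open), so that 0 is half open; "travel": the shift along the world's x, y, z in mm, a list of three; "twist": the turn about the world's z in degrees. A call has 1 to 10 rows; each row is the pose to reach, as a shift and turn from the pose commanded when the call began; what a row does not reach only later rows make up. A row lasts 1/10 s, in which the tool goes at most 50 mm and 8.59 degrees, less where a joint would pass 70% of its speed; a pose out of reach is approached as far as the arm can. A call with a gripper value outside its range is refused whole. The fingers move at their own pace and stop on an object; the grip force is fixed at half the most. Time passes only in rows, so rows that repeat a pose let the fingers close. It gives the time, the measured TCP pose, the force and the opening at its end, in the units of the state.
- ctrl.get_obs(): the state, without advancing time (a new reading comes with each control period).
- imaging.grab_frame(name): name is "scene" or "top" or "wrist"; returns the picture (400x640x3 uint8, red, green, blue); there is no depth.
- imaging.camera_info(name): a dict with "fx", "fy", "cx", "cy" (pixels), "rvec" (rotation vector, rad) and "tvec" (3), from world to camera coordinates, as OpenCV has them. Camera axes: x right, y down, z forward; pixel columns grow to the right and rows downward; lengths in m; the calibration is good to about 2 mm. A picture is of the moment at which its call begins: read the wrist's pose just before it. camera_info takes no time and is no camera call; for the wrist camera it gives the pose at the moment of the call.
- ctrl.job_done(): hands the job in, once; it reports no verdict.
The state is a dict: "clock": time; "joint_positions": joint angles; "dq": joint speeds; "joint_torque": joint torques, N m; "tool_pos": TCP position; "tool_rot": TCP orientation; "contact_force": force on the tool from outside, world axes, zero at the start; "wrist_torque": the same for the moment, N m; "opening": opening from 0.0 (shut) to 1.0 (fully open).
Only numpy, scipy, OpenCV 4.12 (cv2) and the standard library are available. Lean on these libraries where they do the work, as an engineer would, in place of code of your own. Each camera call takes 0.05 s, during which the arm holds its last target. There are 200 camera calls.

### The job

Pack the food hamper in the blue crate: first stand the two red tins upright on the crate's floor, one in each of its two compartments, then lay the yellow-and-orange carton flat on top of both tins, lengthwise in the crate, so that it rests on both of them. Set each thing down rather than dropping it, and leave the peanut-butter jar and the two bottles where they stand.

Things in the scene. Friction and masses are not known exactly. Their poses are not given: they have to be found in the camera images.
- crate: open blue plastic crate, fixed to the table, outside 232 (its x) x 162 (its y) x 60 mm high; walls and floor 6 mm thick, so inside it measures 220 x 150 mm, 54 mm deep. A low white divider across the middle (6 mm thick, its top 20 mm above the inner floor, running along the crate's y) makes two compartments, each 107 mm (x) x 150 mm (y). Origin: centre of the underside, on the table; x along its length, z up. The crate's place and yaw vary.
- cell_near (a point): centre of the inner floor (6 mm above the table) of the compartment on the crate's -x side, the one nearer the robot; axes as the crate's
- cell_far (a point): centre of the inner floor of the compartment on the crate's +x side; axes as the crate's
- tin_a_mid (a point): centre (half-way up) of a round food tin, bare steel ends with a red disc printed on the lid, red label with a white band, diameter 60 mm, height 45 mm, about 150 g; it starts upright on the table, its z axis is the tin's axis. The two tins (tin_a, tin_b) are alike and interchangeable. Rigid, not slippery.
- tin_b_mid (a point): centre (half-way up) of a round food tin, bare steel ends with a red disc printed on the lid, red label with a white band, diameter 60 mm, height 45 mm, about 150 g; it starts upright on the table, its z axis is the tin's axis. The two tins (tin_a, tin_b) are alike and interchangeable. Rigid, not slippery.
- carton_mid (a point): centre (half-way up) of a stiff closed food carton, yellow with an orange middle and a small white panel on top, 190 mm long (its x) x 55 mm wide (its y) x 32 mm high (its z), about 200 g; it starts lying flat on the table. Laid on the two tins in the crate its underside is 51 mm and its top 83 mm above the table, so it stands 23 mm proud of the rim.
- jar_mid (a point): centre (half-way up) of a bystander: peanut-butter jar with a blue cap, 68 mm in diameter, 95 mm tall; stands on the table, z axis up. Not to be packed or disturbed.
- oil_mid (a point): centre (half-way up) of a bystander: amber cooking-oil bottle with a red cap, 70 mm in diameter, 200 mm tall; stands on the table, z axis up. Not to be packed or disturbed.
- sauce_mid (a point): centre (half-way up) of a bystander: red sauce bottle with a black cap and a green label, 60 mm in diameter, 170 mm tall; stands on the table, z axis up. Not to be packed or disturbed.
Things that resemble listed ones, but are neither listed nor needed, are in the scene too. There is more than one size of the part that bears carton_mid; the job needs the largest.

How it is judged (in metres and radians):
On the way:
1. both tins stand upright on the crate's floor, one in each compartment, let go and still (((x of tin_a_mid in the frame of crate between 0.025 and 0.09 m and y of tin_a_mid in the frame of crate between -0.05 and 0.05 m and z of tin_a_mid in the frame of crate between 0.022 and 0.034 m and angle between each of tin_a_mid, tin_b_mid's own z axis and vertical below 0.12 rad and x of tin_b_mid in the frame of crate between -0.09 and -0.025 m and y of tin_b_mid in the frame of crate between -0.05 and 0.05 m and z of tin_b_mid in the frame of crate between 0.022 and 0.034 m) or (x of tin_a_mid in the frame of crate between -0.09 and -0.025 m and y of tin_a_mid in the frame of crate between -0.05 and 0.05 m and z of tin_a_mid in the frame of crate between 0.022 and 0.034 m and angle between each of tin_a_mid, tin_b_mid's own z axis and vertical below 0.12 rad and x of tin_b_mid in the frame of crate between 0.025 and 0.09 m and y of tin_b_mid in the frame of crate between -0.05 and 0.05 m and z of tin_b_mid in the frame of crate between 0.022 and 0.034 m)) and contact force between the fingers and tin_a below 0.05 N and contact force between the fingers and tin_b below 0.05 N and linear speed of each of tin_a, tin_b below 0.02 m/s), for 0.2 s.
At the end, for the whole second after the job is handed in: Tins on the crate's floor, one per compartment (height within 6 mm, upright within 7 deg); carton resting on both, level within 5 deg, height within 7 mm, within 20 deg of the crate's length, centre within 30 mm lengthwise and 50 mm across of the crate's middle; all at rest (((x of tin_a_mid in the frame of crate between 0.025 and 0.09 m and y of tin_a_mid in the frame of crate between -0.05 and 0.05 m and z of tin_a_mid in the frame of crate between 0.022 and 0.034 m and angle between each of tin_a_mid, tin_b_mid's own z axis and vertical below 0.12 rad and x of tin_b_mid in the frame of crate between -0.09 and -0.025 m and y of tin_b_mid in the frame of crate between -0.05 and 0.05 m and z of tin_b_mid in the frame of crate between 0.022 and 0.034 m) or (x of tin_a_mid in the frame of crate between -0.09 and -0.025 m and y of tin_a_mid in the frame of crate between -0.05 and 0.05 m and z of tin_a_mid in the frame of crate between 0.022 and 0.034 m and angle between each of tin_a_mid, tin_b_mid's own z axis and vertical below 0.12 rad and x of tin_b_mid in the frame of crate between 0.025 and 0.09 m and y of tin_b_mid in the frame of crate between -0.05 and 0.05 m and z of tin_b_mid in the frame of crate between 0.022 and 0.034 m)) and x of carton_mid in the frame of crate between -0.03 and 0.03 m and y of carton_mid in the frame of crate between -0.05 and 0.05 m and z of carton_mid in the frame of crate between 0.06 and 0.074 m and angle between carton_mid's own z axis and vertical below 0.1 rad and angle between the x axis of carton_mid and the x axis of crate, either way round below 0.35 rad and contact force between carton and tin_a above 0.03 N and contact force between carton and tin_b above 0.03 N and linear speed of each of tin_a, tin_b, carton below 0.02 m/s); the robot touches nothing.
It fails at once if a tin or the carton is dropped: it falls freely at over 0.8 m/s (a drop of more than about 3 cm) ((linear speed of tin_a above 0.8 m/s and contact force between the fingers and tin_a below 0.01 N) or (linear speed of tin_b above 0.8 m/s and contact force between the fingers and tin_b below 0.01 N) or (linear speed of carton above 0.8 m/s and contact force between the fingers and carton below 0.01 N)).
It fails at once if the peanut-butter jar is moved more than 3 cm or tipped (distance of jar_mid from where it was at the start of the episode above 0.03 m or angle between jar_mid's own z axis and vertical above 0.3 rad).
It fails at once if the oil bottle is moved more than 3 cm or tipped (distance of oil_mid from where it was at the start of the episode above 0.03 m or angle between oil_mid's own z axis and vertical above 0.3 rad).
It fails at once if the sauce bottle is moved more than 3 cm or tipped (distance of sauce_mid from where it was at the start of the episode above 0.03 m or angle between sauce_mid's own z axis and vertical above 0.3 rad).
It also fails if it takes over 72 s, if anything falls off the work surface, if the arm or the gripper's body presses on something with over 40 N, if the wrist force passes 120 N, or if a joint passes its speed limit or range.

## Working session

There is one attempt and no reset: what is moved stays moved. The work goes in short steps, Python scripts to look and compute and a tool call to move; the robot and the scene stay as the last step left them, time stands still between calls to the robot, and variables do not carry over. Pictures are saved under pics/ and viewed, about 8 in all and at most 12, crops included, and the job is handed in when it is done.

Besides the shell and the picture viewer there is one more tool, called after "Emit:" in YAML: its name, and indented under it one key for each argument. drive_tool: Moves the arm, as the interface text tells. Its arguments: {"type":"object","properties":{"hand":{"type":"array"},"travel":{"type":"array"},"twist":{"type":"array"}},"required":["hand","travel","twist"]}

```bash
mkdir -p pics; ls
python3 - <<'E'
from workcell import ctrl, imaging
import cv2,numpy as np
o=ctrl.get_obs();print(o['clock'],o['tool_pos'],o['tool_rot'],o['opening'])
a=imaging.grab_frame('top');b=imaging.grab_frame('scene')
cv2.imwrite('pics/top0.png',a[:,:,::-1]);cv2.imwrite('pics/scene0.png',b[:,:,::-1])
for n in('top','scene','wrist'):print(n,imaging.camera_info(n))
E
```

```text
pics
0.0 [0.18909873 0.48932261 0.24164229] [-1.79913966e+02 -8.88995951e-04  1.58869143e+02] 0.9986277011704883
top {'fx': 410.69021185895895, 'fy': 410.69021185895895, 'cx': 317.3266078195051, 'cy': 195.4968847329306, 'rvec': array([ 2.15880176, -2.2183122 ,  0.07270508]), 'tvec': array([-1.29624885e-04,  5.44716875e-01,  1.55159299e+00])}
scene {'fx': 477.9459351712895, 'fy': 477.9459351712895, 'cx': 314.6449721977545, 'cy': 196.5148074005129, 'rvec': array([ 2.34335434,  0.95068307, -0.33232535]), 'tvec': array([-0.38469321, -0.2764725 ,  1.81490179])}
wrist {'fx': 341.9432219758371, 'fy': 341.9432219758371, 'cx': 317.791212097341, 'cy': 200.46889425769044, 'rvec': array([-2.36028215, -1.61780733, -0.26244521]), 'tvec': array([-0.52355002, -0.04226528,  0.38134554])}
```

View pics/top0.png

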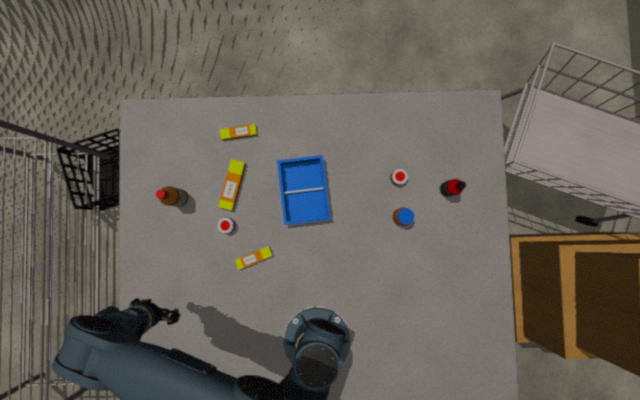

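View pics/scene0.png

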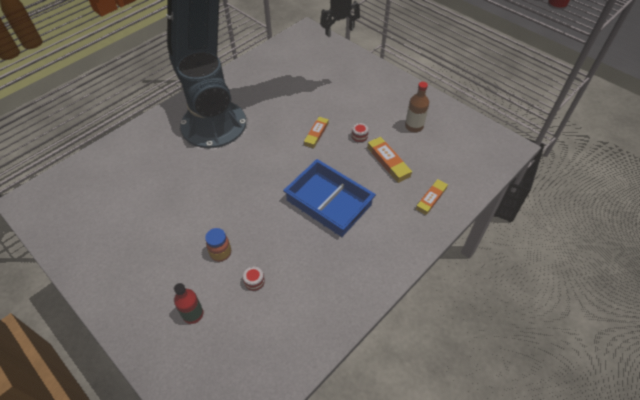

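Views 1 and 2. The tins are at top pixels (400,177) and (226,226), scene pixels (253,275) and (360,131). The blue-capped jar is at (404,216), the oil bottle at (168,196) and the sauce bottle at (453,187).
Cartons that could be mistaken for each other: (231,185) is the largest, with small ones at (238,131) and (253,258). I choose (231,185). The crate is at (303,190), with its divider running along world y.

```bash
cat > h.py <<'E'
from workcell import ctrl, imaging
import cv2,numpy as np
def cam(n):
    c=imaging.camera_info(n);K=np.array([[c['fx'],0,c['cx']],[0,c['fy'],c['cy']],[0,0,1.]])
    return K,cv2.Rodrigues(c['rvec'])[0],c['tvec'].reshape(3,1)
def plane(C,uv,z):
    K,R,t=C;uv=np.atleast_2d(uv).astype(float)
    d=(R.T@np.linalg.inv(K)@np.c_[uv,np.ones(len(uv))].T).T;o=(-R.T@t).ravel()
    return o+d*((z-o[2])/d[:,2:])
def tri(C1,p1,C2,p2):
    P=[C[0]@np.c_[C[1],C[2]] for C in(C1,C2)]
    X=cv2.triangulatePoints(P[0],P[1],np.array(p1,float).reshape(2,1),np.array(p2,float).reshape(2,1)).ravel();return X[:3]/X[3]
def mask(im,name):
    h=cv2.cvtColor(im,cv2.COLOR_RGB2HSV);H,S,V=cv2.split(h)
    m={'red':((H<6)|(H>172))&(S>150)&(V>90),'blue':(H>100)&(H<125)&(S>140)&(V>50),
       'yo':(H>7)&(H<36)&(S>150)&(V>120),'white':(S<60)&(V>150)}[name]
    return m.astype(np.uint8)
def blobs(im,name,amin=15):
    cs,_=cv2.findContours(mask(im,name),cv2.RETR_EXTERNAL,cv2.CHAIN_APPROX_NONE)
    return [(cv2.contourArea(c),cv2.minAreaRect(c),c) for c in cs if cv2.contourArea(c)>=amin]
E
python3 - <<'E'
from h import *
T=cv2.imread('pics/top0.png')[:,:,::-1].copy();S=cv2.imread('pics/scene0.png')[:,:,::-1].copy()
for n,im in(('top',T),('scene',S)):
  for k in('red','blue','yo'):
    for a,r,c in blobs(im,k):
      M=c.reshape(-1,2).mean(0);print(n,k,a,np.round(M,1),[np.round(x,1) for x in r[:2]],round(r[2],1))
# montage crops
m=np.hstack([cv2.resize(T[110:280,190:350],None,fx=2.4,fy=2.4),cv2.resize(S[100:240,280:460],None,fx=2.2,fy=2.914)])
cv2.imwrite('pics/crop1.png',cv2.resize(m,(780,408))[:,:,::-1])
E
```

```text
top red 52.0 [224.9 225. ] [array([225., 225.]), array([8., 8.])] 90.0
top red 52.5 [160.2 193.8] [array([160., 194.]), array([8., 8.])] 90.0
top red 96.5 [453.3 185.9] [array([452.8, 185.7]), array([10.4, 14.6])] 8.7
top red 52.0 [399.9 176. ] [array([400., 176.]), array([8., 8.])] 90.0
top blue 175.5 [405.7 216.2] [array([405.5, 216.5]), array([15., 15.])] 90.0
top blue 2889.5 [303.3 189.7] [array([303.3, 189.7]), array([65. , 46.4])] 83.4
top yo 218.0 [252.5 258.5] [array([253.2, 257.6]), array([10.6, 36.6])] 67.2
top yo 1760.5 [583.1 284.7] [array([600.4, 301. ]), array([113.1,  79.3])] 88.9
top yo 901.0 [540.7 266. ] [array([565.8, 286.6]), array([104. , 104.1])] 86.5
top yo 43.0 [627.9 236.2] [array([628., 236.]), array([ 4., 22.])] 90.0
top yo 651.0 [231.  184.1] [array([230.9, 184.3]), array([14.4, 49.7])] 15.3
top yo 128.5 [228.7 132.5] [array([228.7, 132.5]), array([ 9.8, 17.3])] 81.3
top yo 64.0 [248.7 130.6] [array([247.5, 129.8]), array([10. , 16.1])] 82.9
scene red 89.0 [188. 300.] [array([188. , 300.5]), array([ 8.2, 15. ])] 40.6
scene red 66.5 [252.6 274.7] [array([252.5, 274.5]), array([9., 9.])] 90.0
scene red 24.0 [360. 128.] [array([360., 128.]), array([5.7, 5.7])] 45.0
scene red 19.0 [422.6  84.6] [array([423.,  85.]), array([4., 6.])] 90.0
scene blue 195.0 [215.  236.5] [array([215. , 236.4]), array([14.5, 17.4])] 71.6
scene blue 3042.5 [329.5 193.7] [array([328.8, 192.2]), array([76.5, 46.6])] 33.7
scene yo 42.0 [435.8 190.2] [array([435.7, 190.1]), array([11.1,  5.3])] 29.1
scene yo 81.0 [392.4 161.3] [array([392.3, 161.5]), array([ 9.1, 17.1])] 77.0
scene yo 22.5 [378.5 147.7] [array([378.1, 147.8]), array([10.3, 14. ])] 17.1
scene yo 27.0 [314.  133.8] [array([314. , 133.9]), array([9.7, 4.1])] 14.0
```

View pics/crop1.png

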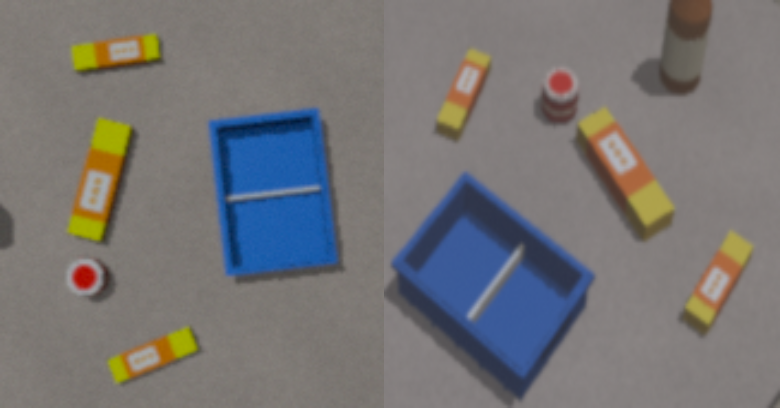

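View 3: the crop confirms the long carton (top (231,185), scene (390,158)), the tin beside it, and the crate with its white divider.

Run:
```python
from h import *
T=cam('top');S=cam('scene')
W=cv2.imread('pics/top0.png')[:,:,::-1].copy();Z=cv2.imread('pics/scene0.png')[:,:,::-1].copy()
print('tinL',tri(T,(225,225),S,(360,128)),plane(T,(225,225),.045))
print('tinR',tri(T,(399.9,176),S,(252.6,274.7)),plane(T,(399.9,176),.045))
# jar / bottles on caps
print('jar',tri(T,(405.5,216.5),S,(215.5,236)),plane(T,(405.5,216.5),.095))
print('oil',plane(T,(160,194),.2),'sauce',plane(T,(459,184),.17))
# carton: looser mask, full extent in both
def corners(im,box):
    x0,y0,x1,y1=box;h=cv2.cvtColor(im[y0:y1,x0:x1],cv2.COLOR_RGB2HSV)
    m=((h[:,:,0]>5)&(h[:,:,0]<38)&(h[:,:,1]>110)&(h[:,:,2]>60)).astype(np.uint8)
    c=max(cv2.findContours(m,0,1)[0],key=cv2.contourArea)
    r=cv2.minAreaRect(c);return r,cv2.boxPoints(r)+[x0,y0]
r,b=corners(W,(205,150,260,214));print(r);B=plane(T,b,.032);print('carton',B.round(3).tolist(),B.mean(0))
e=B[1:]-B[:-1];print(np.linalg.norm(e,axis=1),np.degrees(np.arctan2(e[:,1],e[:,0])))
r,b2=corners(Z,(362,130,418,184));print(r,b2.mean(0));print('carton tri',tri(T,b.mean(0),S,b2.mean(0)))
# crate
c=max(blobs(W,'blue'),key=lambda q:q[0]);b=cv2.boxPoints(c[1]);print(c[1]);B=plane(T,b,.06);print('crate',B.round(3).tolist(),B.mean(0));e=B[1:]-B[:-1];print(np.linalg.norm(e,axis=1),np.degrees(np.arctan2(e[:,1],e[:,0])))
# divider
for im,C,box,n in((W,T,(280,178,330,200),'t'),(Z,S,(305,175,355,215),'s')):
    x0,y0,x1,y1=box;h=cv2.cvtColor(im[y0:y1,x0:x1],cv2.COLOR_RGB2HSV);m=((h[:,:,1]<90)&(h[:,:,2]>100)).astype(np.uint8)
    c=max(cv2.findContours(m,0,1)[0],key=cv2.contourArea);r=cv2.minAreaRect(c);q=np.array(r[0])+[x0,y0];print('div',n,q,r[1:],plane(C,q,.026))
    if n=='t':qt=q
print(tri(T,qt,S,q))
```

```text
tinL [0.4418995  0.33421196 0.04090048] [[0.44165834 0.33303494 0.045     ]]
tinR [ 0.60868626 -0.32865669  0.03943895] [[ 0.60785062 -0.32780851  0.045     ]]
jar [ 0.45521097 -0.33328336  0.08519567] [[ 0.45460149 -0.33186882  0.095     ]]
oil [[0.55210808 0.51642029 0.2       ]] sauce [[ 0.56106379 -0.50523244  0.17      ]]
((26.264707565307617, 34.44117736816406), (16.24988555908203, 50.204872131347656), 14.03624439239502)
carton [[0.511, 0.364, 0.032], [0.695, 0.316, 0.032], [0.679, 0.256, 0.032], [0.494, 0.305, 0.032]] [0.5948263  0.31018662 0.032     ]
[0.19060295 0.06209048 0.19047821] [ -14.72910541 -105.65525724  165.12630258]
((27.88453483581543, 27.85979461669922), (51.038211822509766, 15.620234489440918), 50.52754211425781) [389.88453436 157.85979462]
carton tri [0.59780337 0.31552812 0.01464242]
((303.3065185546875, 189.65692138671875), (65.03009033203125, 46.384559631347656), 83.41805267333984)
crate [[0.679, 0.134, 0.06], [0.694, -0.039, 0.06], [0.452, -0.06, 0.06], [0.437, 0.111, 0.06]] [0.5655703  0.03673261 0.06      ]
[0.17348715 0.24293393 0.17171125] [ -84.91812596 -175.08005668   95.01142715]
div t [303.05487633 190.49390411] ((2.0981991291046143, 38.20931625366211), 83.6598129272461) [[0.56451751 0.03883313 0.026     ]]
div s [330.97443771 196.95184326] ((4.931034564971924, 33.96551513671875), 43.602821350097656) [[0.57290675 0.0416298  0.026     ]]
[0.56796256 0.04229337 0.02024137]
```

Emit:
drive_tool:
  hand: [1, 1, 1, 1, 1, 1, 1, 1, 1, 1]
  travel:
    - [40, -25, -10]
    - [80, -50, -20]
    - [120, -75, -30]
    - [160, -100, -40]
    - [200, -125, -42]
    - [230, -145, -42]
    - [252, -155, -42]
    - [252, -155, -42]
    - [252, -155, -42]
    - [252, -155, -42]
  twist: [4, 8, 12, 16, 20, 24, 26, 26, 26, 26]

```text
clock: 1.1
tool_pos: [0.4404, 0.3349, 0.2001]
tool_rot: [-180.0, -0.0, -175.1]
contact_force: [-0.5, -0.1, -0.3]
opening: 1.0
```

Run:
```python
from h import *
o=ctrl.get_obs();print(o['clock'],o['tool_pos'],o['tool_rot'],o['joint_positions'])
C=cam('wrist');im=imaging.grab_frame('wrist');cv2.imwrite('pics/w1.png',im[:,:,::-1])
print('campos',(-C[1].T@C[2]).ravel())
for a,r,c in blobs(im,'red',80):
    print(a,np.round(r[0],1),np.round(r[1],1),plane(C,r[0],.045))
for a,r,c in blobs(im,'yo',300): print('yo',a,r,plane(C,r[0],.032))
```

```text
1.1 [0.44044955 0.3349146  0.20008843] [-1.79983261e+02 -4.09734841e-02 -1.75126421e+02] [ 3.72449220e+01  1.74074709e+01 -1.77889152e+00  7.08572055e+01
  7.80010001e-03  3.23713341e+01]
campos [0.35942953 0.32714667 0.33240593]
1368.0 [313.5 188. ] [41.7 41.7] [[0.44424221 0.33038133 0.045     ]]
yo 5583.0 ((279.08905029296875, 330.15167236328125), (54.66950225830078, 127.19587707519531), 20.924503326416016) [[0.60787883 0.30678496 0.032     ]]
yo 4670.5 ((203.75192260742188, 22.71109390258789), (56.38192367553711, 166.28399658203125), 72.5407943725586) [[0.31993077 0.23328123 0.032     ]]
```

View pics/w1.png

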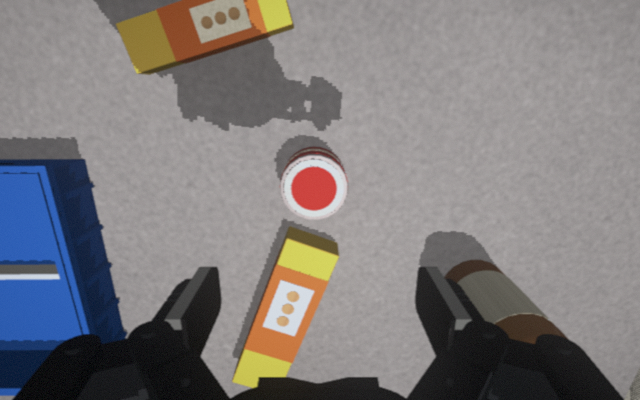

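View 4: the tin disc is at (313,188), the target carton below it at (286,305), and the jaws will straddle the tin freely. Descending and gripping.

Emit:
drive_tool:
  hand: [1, 1, 1, 1, 1, 1, 1, 1, 1, 1]
  travel:
    - [3, -4, -40]
    - [3, -4, -80]
    - [3, -4, -110]
    - [3, -4, -135]
    - [3, -4, -155]
    - [3, -4, -168]
    - [3, -4, -176]
    - [3, -4, -180]
    - [3, -4, -180]
    - [3, -4, -180]
  twist: [0, 0, 0, 0, 0, 0, 0, 0, 0, 0]

```text
clock: 2.15
tool_pos: [0.4445, 0.3311, 0.0209]
tool_rot: [180.0, 0.1, -175.1]
contact_force: [-0.2, 0.2, 0.5]
opening: 0.999
```

Emit:
drive_tool:
  hand: [-1, -1, -1, -1, -1, -1, -1, -1, -1, -1]
  travel:
    - [0, 0, 0]
    - [0, 0, 0]
    - [0, 0, 0]
    - [0, 0, 0]
    - [0, 0, 0]
    - [0, 0, 0]
    - [0, 0, 0]
    - [0, 0, 0]
    - [0, 0, 4]
    - [0, 0, 10]
  twist: [0, 0, 0, 0, 0, 0, 0, 0, 0, 0]

```text
clock: 3.15
tool_pos: [0.4441, 0.3305, 0.0305]
tool_rot: [-180.0, -0.0, -175.1]
contact_force: [0.0, 0.1, -1.2]
opening: 0.687
```

Emit:
drive_tool:
  hand: [-1, -1, -1, -1, -1, -1, -1, -1, -1, -1]
  travel:
    - [0, 0, 30]
    - [0, 0, 65]
    - [5, -20, 100]
    - [15, -60, 120]
    - [25, -105, 120]
    - [35, -150, 120]
    - [45, -200, 120]
    - [55, -245, 120]
    - [62, -280, 120]
    - [65, -298, 120]
  twist: [0, 0, 0, 0, 0, 0, 0, 0, 0, 0]

```text
clock: 4.15
tool_pos: [0.5096, 0.0298, 0.1508]
tool_rot: [-180.0, 0.0, -175.3]
contact_force: [0.3, 0.4, -0.3]
opening: 0.688
```

Emit:
drive_tool:
  hand: [-1, -1, -1]
  travel:
    - [0, 0, 0]
    - [0, 0, 0]
    - [0, 0, 0]
  twist: [0, 0, 0]

```text
clock: 4.45
tool_pos: [0.5091, 0.0334, 0.1504]
tool_rot: [180.0, -0.0, -175.1]
contact_force: [-0.7, -0.5, -0.3]
opening: 0.692
```

Run:
```python
from h import *
o=ctrl.get_obs();print(o['clock'],o['tool_pos'],o['tool_rot'],o['opening'])
C=cam('wrist');im=imaging.grab_frame('wrist');cv2.imwrite('pics/w2.png',im[:,:,::-1])
```

```text
4.45 [0.50906796 0.03340621 0.15040236] [ 1.79993767e+02 -3.29655971e-03 -1.75092189e+02] 0.6918700175844431
```

View pics/w2.png

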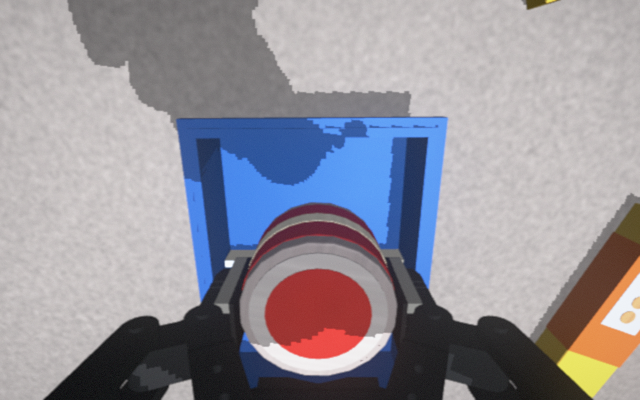

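View 5: the tin is held square. The near rim's outer corners are at (178,119) and (447,117), and the divider shows at about (232,262).

Run:
```python
from h import *
C=cam('wrist');T=cam('top')
P=plane(C,[(178,119),(447,117)],.06);print(P.round(4));d=P[0]-P[1];print(np.linalg.norm(d))
n=np.array([-d[1],d[0],0])/np.linalg.norm(d); n=n*np.sign(n[0]);print('yaw',np.degrees(np.arctan2(n[1],n[0])),'centre',P.mean(0)+.116*n)
print('divider',plane(C,[(232,264)],.026))
# near rim corners from top mask triangulated for height
c=max(blobs(cv2.imread('pics/top0.png')[:,:,::-1].copy(),'blue'),key=lambda q:q[0]);b=cv2.boxPoints(c[1]);print(b)
b=b[b[:,1].argsort()[-2:]];b=b[b[:,0].argsort()]
for p in b:
  for q in((178,119),(447,117)):print(tri(T,p,C,q).round(4),end=' ')
```

```text
[[ 0.4556 -0.0612  0.06  ]
 [ 0.4398  0.109   0.06  ]]
0.17094380008574073
yaw 5.326107925804421 centre [0.56321141 0.03462581 0.06      ]
divider [[ 0.57647243 -0.03435212  0.026     ]]
[[276.54007 160.01459]
 [322.61893 154.69778]
 [330.07297 219.29926]
 [283.9941  224.61606]]
[0.427  0.0797 0.4158] [0.4384 0.1117 0.0531] [ 0.4533 -0.0591  0.0664] [ 0.436  -0.0454  0.4736]
```

Emit:
drive_tool:
  hand: [-1, -1, -1, -1, -1, -1, -1, -1, -1, -1]
  travel:
    - [-1, -2, -30]
    - [-1, -2, -60]
    - [-1, -2, -85]
    - [-1, -2, -100]
    - [-1, -2, -110]
    - [-1, -2, -116]
    - [-1, -2, -120]
    - [-1, -2, -122]
    - [-1, -2, -123]
    - [-1, -2, -123]
  twist: [0, 0, 0, 0, 0, 0, 0, 0, 0, 0]

```text
clock: 5.5
tool_pos: [0.5085, 0.0307, 0.0277]
tool_rot: [-180.0, 0.0, -175.1]
contact_force: [0.4, 0.5, -1.0]
opening: 0.688
```

Emit:
drive_tool:
  hand: [-1, -1, -1, 0.5, 0.6, 0.7, 1, 1, 1, 1]
  travel:
    - [0, 0, -1]
    - [0, 0, -1]
    - [0, 0, -1]
    - [0, 0, -1]
    - [0, 0, -1]
    - [0, 0, -1]
    - [0, 0, -1]
    - [0, 0, -1]
    - [0, 0, -1]
    - [0, 0, -1]
  twist: [0, 0, 0, 0, 0, 0, 0, 0, 0, 0]

```text
clock: 6.5
tool_pos: [0.5082, 0.0307, 0.0262]
tool_rot: [-180.0, -0.0, -175.1]
contact_force: [0.4, -0.2, -0.1]
opening: 0.995
```

Emit:
drive_tool:
  hand: [1, 1, 1, 1, 1, 1, 1, 1, 1, 1]
  travel:
    - [0, 0, 5]
    - [0, 0, 20]
    - [0, 0, 50]
    - [0, 0, 90]
    - [0, 0, 130]
    - [5, -30, 170]
    - [15, -70, 172]
    - [25, -110, 172]
    - [35, -150, 172]
    - [45, -195, 172]
  twist: [0, 0, 0, 0, 0, 0, 0, 0, 0, 0]

```text
clock: 7.5
tool_pos: [0.5534, -0.1656, 0.199]
tool_rot: [-180.0, 0.0, -175.1]
contact_force: [1.1, -0.2, 0.4]
opening: 1.0
```

Emit:
drive_tool:
  hand: [1, 1, 1, 1, 1, 1, 1]
  travel:
    - [15, -45, 0]
    - [30, -90, 0]
    - [43, -130, 0]
    - [55, -164, 0]
    - [55, -164, 0]
    - [55, -164, 0]
    - [55, -164, 0]
  twist: [0, 0, 0, 0, 0, 0, 0]

```text
clock: 8.2
tool_pos: [0.6079, -0.3276, 0.1984]
tool_rot: [180.0, -0.0, -175.1]
contact_force: [-0.5, -0.2, 0.4]
opening: 1.0
```

Run:
```python
from h import *
o=ctrl.get_obs();print(o['clock'],o['tool_pos'],o['tool_rot'])
C=cam('wrist');im=imaging.grab_frame('wrist');cv2.imwrite('pics/w3.png',im[:,:,::-1])
for a,r,c in blobs(im,'red',80):
    print(a,np.round(r[0],1),np.round(r[1],1),plane(C,r[0],.045),tri(cam('top'),(399.9,176),C,r[0]))
```

```text
8.2 [ 0.6079451  -0.32759123  0.19840986] [ 1.79979133e+02 -1.75219133e-02 -1.75112464e+02]
1385.0 [315.5 187.5] [41. 43.] [[ 0.61070093 -0.33031805  0.045     ]] [ 0.6091084  -0.32893033  0.04429249]
5670.0 [ 40.  115.5] [91. 80.] [[ 0.56889742 -0.55866583  0.045     ]] [ 0.54088351 -0.24441306  0.45584368]
```

View pics/w3.png

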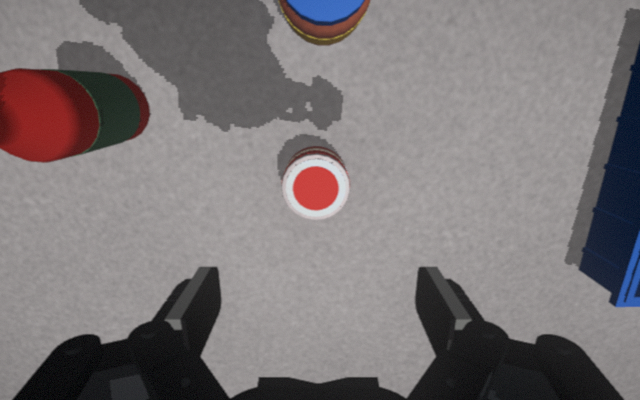

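View 6: the tin disc is at (315,187), measured 44 mm high, with the jar and sauce bottle clear.

Emit:
drive_tool:
  hand: [1, 1, 1, 1, 1, 1, 1, 1, 1, 1]
  travel:
    - [2, -2, -40]
    - [2, -2, -80]
    - [2, -2, -110]
    - [2, -2, -135]
    - [2, -2, -155]
    - [2, -2, -168]
    - [2, -2, -175]
    - [2, -2, -178]
    - [2, -2, -178]
    - [2, -2, -178]
  twist: [0, 0, 0, 0, 0, 0, 0, 0, 0, 0]

```text
clock: 9.25
tool_pos: [0.6108, -0.3306, 0.0213]
tool_rot: [-179.9, 0.1, -175.1]
contact_force: [-0.4, 0.3, -0.1]
opening: 1.002
```

Emit:
drive_tool:
  hand: [-1, -1, -1, -1, -1, -1, -1, -1, -1, -1]
  travel:
    - [0, 0, 0]
    - [0, 0, 0]
    - [0, 0, 0]
    - [0, 0, 0]
    - [0, 0, 0]
    - [0, 0, 0]
    - [0, 0, 0]
    - [0, 0, 0]
    - [0, 0, 4]
    - [0, 0, 10]
  twist: [0, 0, 0, 0, 0, 0, 0, 0, 0, 0]

```text
clock: 10.25
tool_pos: [0.6098, -0.3302, 0.0301]
tool_rot: [180.0, -0.1, -175.1]
contact_force: [-0.1, -0.2, -2.4]
opening: 0.685
```

Emit:
drive_tool:
  hand: [-1, -1, -1, -1, -1, -1, -1, -1, -1, -1]
  travel:
    - [0, 0, 30]
    - [0, 0, 70]
    - [1, 25, 105]
    - [2, 65, 120]
    - [3, 110, 120]
    - [5, 157, 120]
    - [6, 205, 120]
    - [7, 250, 120]
    - [8, 295, 120]
    - [9, 335, 120]
  twist: [0, 0, 0, 0, 0, 0, 0, 0, 0, 0]

```text
clock: 11.25
tool_pos: [0.6189, 0.0068, 0.1507]
tool_rot: [-180.0, 0.0, -175.1]
contact_force: [-0.2, 0.1, -1.7]
opening: 0.69
```

Emit:
drive_tool:
  hand: [-1, -1, -1, -1, -1]
  travel:
    - [1, 25, 0]
    - [1, 36, 0]
    - [1, 36, 0]
    - [1, 36, 0]
    - [1, 36, 0]
  twist: [0, 0, 0, 0, 0]

```text
clock: 11.75
tool_pos: [0.6203, 0.0392, 0.1503]
tool_rot: [-180.0, -0.0, -175.2]
contact_force: [-0.7, 0.2, -2.8]
opening: 0.692
```

Emit:
drive_tool:
  hand: [-1, -1, -1, -1, -1, -1, -1, -1, -1, -1]
  travel:
    - [0, 0, -30]
    - [0, 0, -60]
    - [0, 0, -85]
    - [0, 0, -100]
    - [0, 0, -110]
    - [0, 0, -116]
    - [0, 0, -120]
    - [0, 0, -121]
    - [0, 0, -122]
    - [0, 0, -122]
  twist: [0, 0, 0, 0, 0, 0, 0, 0, 0, 0]

```text
clock: 12.75
tool_pos: [0.6206, 0.0407, 0.0288]
tool_rot: [-180.0, 0.1, -175.1]
contact_force: [1.2, -1.1, -2.2]
opening: 0.684
```

Emit:
drive_tool:
  hand: [-1, -1, -1, -1, 0.5, 0.6, 0.7, 1, 1, 1]
  travel:
    - [0, 0, -1]
    - [0, 0, -2]
    - [0, 0, -2]
    - [0, 0, -2]
    - [0, 0, -2]
    - [0, 0, -2]
    - [0, 0, -2]
    - [0, 0, -2]
    - [0, 0, -2]
    - [0, 0, -2]
  twist: [0, 0, 0, 0, 0, 0, 0, 0, 0, 0]

```text
clock: 13.75
tool_pos: [0.6202, 0.0406, 0.0262]
tool_rot: [-180.0, -0.0, -175.1]
contact_force: [-0.2, 0.4, -0.1]
opening: 0.998
```

Emit:
drive_tool:
  hand: [1, 1, 1, 1, 1, 1, 1, 1, 1, 1]
  travel:
    - [0, 0, 5]
    - [0, 0, 20]
    - [0, 0, 50]
    - [0, 0, 90]
    - [0, 0, 130]
    - [-5, 30, 170]
    - [-10, 75, 175]
    - [-15, 120, 175]
    - [-20, 165, 175]
    - [-25, 210, 175]
  twist: [0, 0, 0, 0, 0, 0, -5, -10, -15, -20]

```text
clock: 14.75
tool_pos: [0.5949, 0.2523, 0.202]
tool_rot: [180.0, 0.0, 164.6]
contact_force: [1.0, -0.2, -0.5]
opening: 1.0
```

Emit:
drive_tool:
  hand: [1, 1, 1, 1, 1, 1]
  travel:
    - [1, 30, 0]
    - [2, 58, 0]
    - [2, 58, 0]
    - [2, 58, 0]
    - [2, 58, 0]
    - [2, 58, 0]
  twist: [0, 0, 0, 0, 0, 0]

```text
clock: 15.35
tool_pos: [0.5974, 0.3075, 0.2016]
tool_rot: [-180.0, 0.0, 164.8]
contact_force: [-0.6, -0.1, 0.3]
opening: 1.0
```

Run:
```python
from h import *
o=ctrl.get_obs();print(o['clock'],o['tool_pos'],o['tool_rot'])
C=cam('wrist');im=imaging.grab_frame('wrist');S=imaging.grab_frame('scene');T=imaging.grab_frame('top')
for r,c in((T,'top'),(S,'scene')):
  for a,q,_ in blobs(r,'red',15):print(c,a,np.round(q[0],1),plane(cam(c),q[0],.051).round(3))
h=cv2.cvtColor(im,cv2.COLOR_RGB2HSV);m=((h[:,:,0]>5)&(h[:,:,0]<38)&(h[:,:,1]>110)&(h[:,:,2]>60)).astype(np.uint8)
for c in cv2.findContours(m,0,1)[0]:
  if cv2.contourArea(c)>1500:
    r=cv2.minAreaRect(c);P=plane(C,cv2.boxPoints(r),.032);print(r,P.round(4).tolist(),P.mean(0));e=P[1:]-P[:-1];print(np.linalg.norm(e,axis=1),np.degrees(np.arctan2(e[:,1],e[:,0])))
v=np.hstack([cv2.resize(im,(440,275)),cv2.resize(S[140:260,260:400],(321,275))]);cv2.imwrite('pics/w4.png',v[:,:,::-1])
```

```text
15.35 [0.59741873 0.30748906 0.20160273] [-1.79994501e+02  8.60490237e-03  1.64793994e+02]
top 52.0 [305. 206.] [[0.504 0.032 0.051]]
top 41.0 [159.4 194.3] [[0.563 0.576 0.051]]
top 104.5 [452.7 186.2] [[ 0.563 -0.523  0.051]]
top 50.5 [301. 176.] [[0.617 0.044 0.051]]
scene 87.5 [188.2 300.1] [[ 0.545 -0.508  0.051]]
scene 43.0 [342. 201.] [[0.622 0.04  0.051]]
scene 40.5 [314.3 183.3] [[0.507 0.031 0.051]]
scene 23.5 [423.   84.5] [[0.469 0.674 0.051]]
((343.25, 347.7500305175781), (42.690738677978516, 122.69636535644531), 71.56504821777344) [[0.7676, 0.2157, 0.032], [0.7518, 0.3475, 0.032], [0.8069, 0.3516, 0.032], [0.826, 0.2136, 0.032]] [0.78808421 0.2821003  0.032     ]
[0.13276468 0.05523258 0.13937706] [ 96.82147178   4.26679942 -82.11205366]
((321.5, 170.0), (202.0, 65.0), 90.0) [[0.5001, 0.3085, 0.032], [0.5142, 0.3602, 0.032], [0.6981, 0.3167, 0.032], [0.681, 0.2539, 0.032]] [0.59833982 0.30982861 0.032     ]
[0.05360183 0.18892795 0.06503951] [  74.76148754  -13.30455151 -105.21585164]
((612.0, 60.0), (120.0, 54.0), 90.0) [[0.5126, 0.545, 0.032], [0.5236, 0.5855, 0.032], [0.6188, 0.5879, 0.032], [0.6066, 0.543, 0.032]] [0.56541007 0.56534137 0.032     ]
[0.04196762 0.09520931 0.04655086] [  74.75546972    1.41792712 -105.23357823]
```

View pics/w4.png

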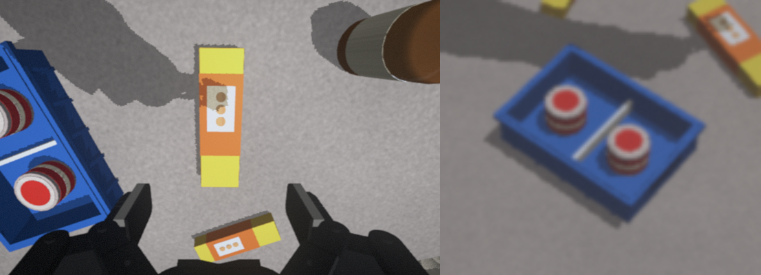

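View 7: both tins stand upright, one per compartment (scene crop (566,100) and (628,140)). The carton lies between the jaws, aligned with them, at wrist pixel (321,170) in the full frame.

Emit:
drive_tool:
  hand: [1, 1, 1, 1, 1, 1, 1, 1, 1, 1]
  travel:
    - [0, 2, -40]
    - [0, 2, -80]
    - [0, 2, -115]
    - [0, 2, -142]
    - [0, 2, -162]
    - [0, 2, -175]
    - [0, 2, -182]
    - [0, 2, -185]
    - [0, 2, -185]
    - [0, 2, -185]
  twist: [0, 0, 0, 0, 0, 0, 0, 0, 0, 0]

```text
clock: 16.5
tool_pos: [0.5979, 0.3109, 0.0173]
tool_rot: [179.9, 0.1, 164.9]
contact_force: [0.5, 0.6, 0.7]
opening: 0.999
```

Emit:
drive_tool:
  hand: [-1, -1, -1, -1, -1, -1, -1, -1, -1, -1]
  travel:
    - [0, 0, 0]
    - [0, 0, 0]
    - [0, 0, 0]
    - [0, 0, 0]
    - [0, 0, 0]
    - [0, 0, 0]
    - [0, 0, 0]
    - [0, 0, 0]
    - [0, 0, 4]
    - [0, 0, 10]
  twist: [0, 0, 0, 0, 0, 0, 0, 0, 0, 0]

```text
clock: 17.5
tool_pos: [0.5968, 0.3105, 0.0261]
tool_rot: [-180.0, -0.0, 164.9]
contact_force: [-0.3, 1.1, -1.3]
opening: 0.63
```

Emit:
drive_tool:
  hand: [-1, -1, -1, -1, -1, -1, -1, -1, -1, -1]
  travel:
    - [0, 0, 25]
    - [0, 0, 60]
    - [0, -5, 95]
    - [-3, -30, 118]
    - [-8, -65, 124]
    - [-13, -105, 124]
    - [-18, -145, 124]
    - [-23, -185, 124]
    - [-28, -225, 124]
    - [-31, -255, 124]
  twist: [0, 0, 0, 3, 6, 9, 12, 15, 18, 20]

```text
clock: 18.5
tool_pos: [0.5655, 0.0535, 0.1507]
tool_rot: [-180.0, -0.0, -175.1]
contact_force: [0.7, -0.7, -1.7]
opening: 0.634
```

Emit:
drive_tool:
  hand: [-1, -1, -1, -1, -1, -1]
  travel:
    - [-2, -12, 0]
    - [-2, -19, 0]
    - [-2, -19, 0]
    - [-2, -19, 0]
    - [-2, -19, 0]
    - [-2, -19, 0]
  twist: [0, 0, 0, 0, 0, 0]

```text
clock: 19.1
tool_pos: [0.5643, 0.0376, 0.1501]
tool_rot: [180.0, -0.0, -175.1]
contact_force: [-0.1, -0.4, -1.8]
opening: 0.628
```

Run:
```python
from h import *
o=ctrl.get_obs();print(o['clock'],o['tool_pos'],o['tool_rot'],o['opening'])
im=imaging.grab_frame('wrist');S=imaging.grab_frame('scene')
v=np.hstack([cv2.resize(im,(440,275)),cv2.resize(S[120:260,250:410],(314,275))]);cv2.imwrite('pics/w5.png',v[:,:,::-1])
```

```text
19.1 [0.56430993 0.03759553 0.15014932] [ 1.79998960e+02 -1.01848359e-02 -1.75062336e+02] 0.627840710201529
```

View pics/w5.png

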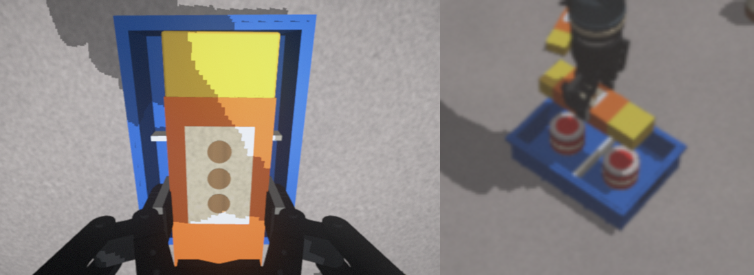

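View 8: the carton is held level, parallel to the crate and centred over it. Near end at (220,32), crate rim spanning columns 115–315. Lowering.

Emit:
drive_tool:
  hand: [-1, -1, -1, -1, -1, -1, -1, -1, -1, -1]
  travel:
    - [0, -1, -20]
    - [0, -1, -40]
    - [0, -1, -58]
    - [0, -1, -68]
    - [0, -1, -74]
    - [0, -1, -77]
    - [0, -1, -79]
    - [0, -1, -80]
    - [0, -1, -80]
    - [0, -1, -80]
  twist: [0, 0, 0, 0, 0, 0, 0, 0, 0, 0]

```text
clock: 20.2
tool_pos: [0.5645, 0.0357, 0.0707]
tool_rot: [-180.0, 0.0, -175.1]
contact_force: [-0.2, 1.1, -1.7]
opening: 0.627
```

Emit:
drive_tool:
  hand: [-1, -1, -1, -1, -1]
  travel:
    - [0, 0, -1]
    - [0, 0, -1]
    - [0, 0, -2]
    - [0, 0, -2]
    - [0, 0, -2]
  twist: [0, 0, 0, 0, 0]

```text
clock: 20.7
tool_pos: [0.5642, 0.0357, 0.0682]
tool_rot: [-180.0, -0.0, -175.1]
contact_force: [0.1, -0.4, -2.2]
opening: 0.637
```

Not yet in contact; I'll go down in half-millimetre steps.

Emit:
drive_tool:
  hand: [-1, -1, -1, -1]
  travel:
    - [0, 0, -0.5]
    - [0, 0, -1]
    - [0, 0, -1]
    - [0, 0, -1]
  twist: [0, 0, 0, 0]

```text
clock: 21.1
tool_pos: [0.5642, 0.0357, 0.0681]
tool_rot: [-180.0, 0.0, -175.1]
contact_force: [-3.2, 0.4, 7.8]
opening: 0.637
```

Contact (+7.8 N), so release and withdraw.

Emit:
drive_tool:
  hand: [0.3, 0.4, 0.5, 0.6, 0.8, 1, 1, 1, 1, 1]
  travel:
    - [0, 0, 0.5]
    - [0, 0, 0.5]
    - [0, 0, 0.5]
    - [0, 0, 0.5]
    - [0, 0, 0.5]
    - [0, 0, 0.5]
    - [0, 0, 0.5]
    - [0, 0, 0.5]
    - [0, 0, 0.5]
    - [0, 0, 0.5]
  twist: [0, 0, 0, 0, 0, 0, 0, 0, 0, 0]

```text
clock: 22.1
tool_pos: [0.5642, 0.0357, 0.0678]
tool_rot: [-180.0, -0.0, -175.1]
contact_force: [0.1, 0.2, 0.6]
opening: 0.999
```

Emit:
drive_tool:
  hand: [1, 1, 1, 1, 1, 1, 1, 1, 1, 1]
  travel:
    - [0, 0, 10]
    - [0, 0, 30]
    - [0, 0, 65]
    - [0, 0, 105]
    - [0, 0, 140]
    - [-20, 30, 160]
    - [-40, 65, 160]
    - [-60, 105, 160]
    - [-70, 145, 160]
    - [-70, 180, 160]
  twist: [0, 0, 0, 0, 0, 0, 0, 0, 0, 0]

```text
clock: 23.1
tool_pos: [0.4928, 0.2172, 0.2292]
tool_rot: [180.0, 0.1, -175.1]
contact_force: [1.6, -0.3, 0.1]
opening: 0.996
```

Run:
```python
from h import *
o=ctrl.get_obs();print(o['clock'],o['tool_pos'],o['opening'])
S=imaging.grab_frame('scene');T=imaging.grab_frame('top');C=cam('top')
def rect(im,box):
    x0,y0,x1,y1=box;h=cv2.cvtColor(im[y0:y1,x0:x1],cv2.COLOR_RGB2HSV)
    m=((h[:,:,0]>5)&(h[:,:,0]<38)&(h[:,:,1]>110)&(h[:,:,2]>60)).astype(np.uint8)
    c=max(cv2.findContours(m,0,1)[0],key=cv2.contourArea);return cv2.boxPoints(cv2.minAreaRect(c))+[x0,y0]
b=rect(T,(270,145,340,235));P=plane(C,b,.083);s=rect(S,(270,140,390,250))
e=P[1:]-P[:-1];print(P.mean(0),np.linalg.norm(e,axis=1),np.degrees(np.arctan2(e[:,1],e[:,0])),'tri',tri(C,b.mean(0),cam('scene'),s.mean(0)))
v=np.hstack([cv2.resize(T[130:250,240:360],(380,380)),cv2.resize(S[130:270,260:400],(380,380))]);cv2.imwrite('pics/end.png',v[:,:,::-1])
```

```text
23.1 [0.49275481 0.21719643 0.22920473] 0.995889449951574
[0.56274341 0.03701136 0.083     ] [0.05470044 0.19000586 0.05425464] [ -85.50291171 -175.50601393   94.44583204] tri [0.56396803 0.03772478 0.06439572]
```

View pics/end.png

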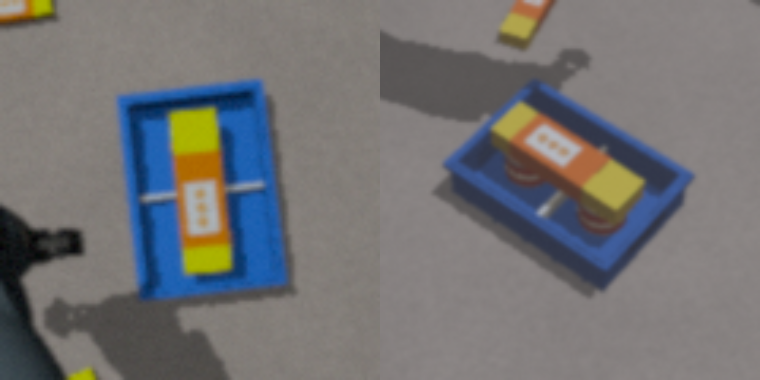

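View 9: the carton rests level on both tins, centred and parallel to the crate. The arm is clear.

```bash
python3 -c "
from workcell import ctrl
print(ctrl.job_done())"
```

```text
the job is handed in; nothing more can be done
None
```

The hamper is packed and handed in at about 23 s: one tin stands in each compartment, and the large carton lies lengthwise across both. I set each thing down rather than dropping it, and the arm stayed away from the jar and both bottles.

**Last checks:**
- **Carton position:** its centre measured (0.563, 0.037) m, against my estimate of (0.564, 0.036) m for the crate's centre. It lies at about 4.5° in the table frame, within 1° of the crate.
- **Carton height:** the size seen in the top view at the expected 83 mm height was 190 x 54.5 mm, which matches the carton. Putting the top and scene views together gave only 64 mm for its centre, but the scene outline takes in the carton's sides, so that figure is biased low. The force reading on contact, at the expected height, and the last picture agree that it rests on both tins.
- **Tins:** before the carton went on, both views showed them upright, one in each compartment, within about 4 mm of the compartment centres.
- **Not checked:** I did not measure the jar again at the end. I also did not compare the bottles' final positions with their starting ones.

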